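# Unlock the knife drawer by its combination dial and pull it open

### The job

Unlock the knife drawer: turn the dial right (clockwise) to mark 2 and stop there a moment, left past the long zero mark to mark 18 and stop there a moment, then right again, slowly and by feel, until it comes up springily against its hidden stop; keep it pressed lightly there for a moment without forcing it. Leave the dial there and let go of it, then pull the drawer open by its bar handle by at least 9 cm and let go. Do not knock or shift the crockery, jars and bottles standing around.

Things in the scene. Friction and masses are not known exactly. Their poses are not given: they have to be found in the camera images.
- dial_turn (a joint): Dial angle in rad, growing as it turns right (clockwise from above). 0: pointer at the long zero mark. 20 marks 0.314 rad (18 deg) apart, numbered clockwise: mark 2 at +0.628, mark 18 (left of zero) at -0.628. Starts at -0.45 to +0.3; turns from -1.2 to 1.95; friction 0.06 N m. The drawer comes out only with the dial at its stop (about 0.85 to 1.75). Let go there, it springs back under 0.15.
- dial: Dial on the cabinet top: steel disc 76 mm across, 6 mm thick, with a black grip bar 46 mm long, 14 mm thick, rising 36 mm above the disc, and a low nose with a white line at the pointer end. Origin on its vertical axis at the disc's underside, 104 mm above the table, z up; x runs along the bar to the pointer, so grip it across y. The axis is 80 mm behind the cabinet front.
- dial_grip (a point): Point on the dial's axis inside the grip bar, 22 mm above the disc, 14 mm below the bar's top, 132 mm above the table: where to grip.
- lock_plate: Dark fixed plate under dial, 120 mm across, 4 mm thick, 20 white marks. Origin: centre of its underside, 100 mm up; x points to the zero mark (cabinet back). Holds the hidden stop, anywhere from dial +0.95 to +1.55 rad. Past first touch resistance rises 5 N m per rad: load the dial 0.1 to 0.5 N m over its friction (aim for 0.25), hold 0.5 s; above 0.63 N m (20 N, 0.13 rad past touch) it breaks.
- cabinet: Fixed low aluminium knife cabinet, 280 mm deep (x), 340 mm wide (y), 100 mm high. Origin at the centre of its underside, on the table; x points to its back, the drawer comes out along its -x. The dial axis is at x -60, y +75 mm.
- drawer (a joint): How far the drawer is out, in m: 0 shut, 0.14 at its end. Friction about 2 N once unlocked.
- drawer_grip (a point): Middle of the drawer's bar handle: horizontal round steel bar 10 mm thick, 110 mm long along the cabinet's y, 72 mm above the table (28 mm below the cabinet top), its centre 39 mm out from the drawer front, which is 6 mm ahead of the cabinet; at x -185, y -55 mm in the cabinet frame when shut. Pinch it from above, one finger in front and one behind.
- rice_bowl: Bystander: white bowl, 90 mm across, 50 mm high, loose on the cabinet top, right half.
- spice_jar: Bystander: small jar, 48 mm across, 75 mm high, loose on the middle of the cabinet top.
- tea_cup: Bystander: blue cup, 72 mm across, 75 mm high, on the table to the left.
- soy_bottle: Bystander: bottle, 60 mm across, 170 mm high, on the table to the right.
- pickle_bowl: Bystander: small white bowl, 90 mm across, 50 mm high, on the table to the right.

How it is judged:
By the outcome, as a careful person would: the job done as asked, in the order asked, and still so for the second after the job is handed in, with the robot touching nothing.
It also fails if it takes over 72 s, if anything falls off the work surface, if the arm or the gripper's body presses on something with over 40 N, if the wrist force passes 120 N, or if a joint passes its speed limit or range.

### The arm

A 6-joint arm with a two-finger parallel gripper is mounted at the origin on the work surface. World frame = base frame: x ahead of the robot, y to its left, z up, the work surface at z = 0. Lengths are in m, angles in rad, forces in N, time in s.
With the tool pointing down it reaches from about 0.35 to 0.85 m from the base axis. Payload 8.1 kg.
Tool frame: the origin (TCP) lies between the finger pads; the fingertips stand 19 mm ahead of it and the grasp point (between the pads) is the TCP (nose_length is the distance from the TCP to the fingertips, in m); z points along the fingers, y is the direction in which the jaws open and shut (so a half turn about z gives the same grasp; the last joint's range is limited). The gripper opens to 85 mm and grips with 20 to 120 N. Pads are 22 mm wide; open, the fingers measure 114 mm over their backs; the gripper's body (76 mm by 85 mm) begins 54 mm behind the grasp point. The pads swing forward as they close: fully open they stand 13 mm farther back than shut.
Start: joints at [-1.357, 0.13, 1.488, -0, 1.523, -0.085], TCP at [0.177, -0.573, 0.25] pointing down, gripper open.
Joint ranges: [-2.96, 2.96], [-0.89, 2.26], [0.02, 2.5], [-1.34, 4.48], [0, 2.73], [-2.66, 2.66]. Speed limits (rad/s): [2.39, 2.39, 2.79, 3.14, 3.14, 3.14].

### API

Orientations are given as a unit quaternion [x, y, z, w].
In Python, from bench import get_obs, capture, camera_info, hand_in, nose_length gives the robot as it stands. The module is installed in compiled form; this text tells all that it offers.
- The arm moves only by the tool arm_command, never from a script. Its argument "increments" is one flat list of numbers, 7 for each row, row after row: the turn, a rotation vector about the world's x, y, z in degrees, then the shift along the world's x, y, z in cm, then the gripper's target within -1 to 1 (shut at 1, half-way at 0, fully open at -1). A call has 1 to 10 rows; each row is the pose to reach, as a shift and turn from the pose commanded when the call began; what a row does not reach only later rows make up. A row lasts 1/8 s, in which the tool goes at most 62.5 mm and 10.7 degrees, less where a joint would pass 70% of its speed; a pose out of reach is approached as far as the arm can. A call with a gripper value outside its range is refused whole. The fingers move at their own pace and stop on an object; "squeeze" is the grip in N (left out, the last holds). Time passes only in rows, so rows that repeat a pose let the fingers close. It gives the time, the measured TCP pose, the force and the opening at its end, in the units of the state.
- get_obs(): the state, without advancing time (a new reading comes with each control period).
- capture(name): name is "scene" or "top" or "wrist"; returns (picture, depth): 420x560x3 uint8, red, green, blue; 420x560 float32, m along the optical axis (not along the pixel's ray), 0 where there is no reading.
- camera_info(name): a dict with "camera_matrix" (3x3 intrinsics, pixels), "extrinsics" (4x4, takes a point from camera to world coordinates); the wrist camera has in their place "T_tool_cam" (4x4, takes a point from camera to tool coordinates, whose origin is the TCP and whose axes are the flange's). Camera axes: x right, y up, looking along -z (the intrinsics and any distortion apply to the point x, -y, -z); pixel columns grow to the right and rows downward; lengths in m; the calibration is good to about 2 mm. A picture is of the moment at which its call begins: read the wrist's pose just before it. camera_info takes no time and is no camera call.
- hand_in(): hands the job in, once; it reports no verdict.
The state is a dict: "time_s": time; "qpos": joint angles; "joint_velocities": joint speeds; "joint_efforts": joint torques, N m; "tcp_pos": TCP position; "eef_rot": TCP orientation; "wrist_force": force on the tool from outside, world axes, zero at the start; "moment": the same for the moment, N m; "gripper_width": opening from 0.0 (shut) to 1.0 (fully open).
Only numpy, scipy, OpenCV 4.12 (cv2) and the standard library are available. Lean on these libraries where they do the work, as an engineer would, in place of code of your own. Each camera call takes 0.05 s, during which the arm holds its last target. There are 200 camera calls.

## Working session

There is one attempt and no reset: what is moved stays moved. The work goes in short steps, Python scripts to look and compute and a tool call to move; the robot and the scene stay as the last step left them, time stands still between calls to the robot, and variables do not carry over. Pictures are saved under pics/ and viewed, on a budget of 10 in all, crops included, one or two more only if the job needs it, and the job is handed in when it is done.

Besides the shell and the picture viewer there is one more tool, called by a JSON object that holds its "api" and its "payload", one argument or row to a line. arm_command: Moves the arm, as the interface text tells. Its arguments: {"type":"object","properties":{"increments":{"type":"array","items":{"type":"number"}},"squeeze":{"type":"number"}},"required":["increments"]}

```bash
mkdir -p pics
python3 - <<'E'
from bench import *
import cv2,numpy as np
o=get_obs(); print({k:np.round(v,3) for k,v in o.items()}, nose_length)
a=[]
for n in("scene","top"):
    p,d=capture(n); cv2.imwrite(f"pics/{n}0.png",p[:,:,::-1]); np.save(f"{n}d.npy",d)
    i=camera_info(n); print(n,{k:(np.round(v,4).tolist() if not isinstance(v,str) else v) for k,v in i.items()})
print(camera_info("wrist"))
E
```

```text
{'time_s': np.float64(0.0), 'qpos': array([-1.357,  0.131,  1.489,  0.   ,  1.523, -0.085]), 'joint_velocities': array([ 0.001, -0.   ,  0.001,  0.001,  0.003, -0.001]), 'joint_efforts': array([-1.0000e-03, -5.6940e+01, -5.0055e+01, -0.0000e+00,  1.5000e-02,
        0.0000e+00]), 'tcp_pos': array([ 0.177, -0.573,  0.249]), 'eef_rot': array([ 0.989,  0.149, -0.   , -0.001]), 'wrist_force': array([ 0.117, -0.363,  0.6  ]), 'moment': array([ 0.012, -0.056,  0.027]), 'gripper_width': np.float64(1.001)} 0.019
scene {'camera_matrix': [[527.8279, 0.0, 283.7841], [0.0, 527.8279, 205.9864], [0.0, 0.0, 1.0]], 'extrinsics': [[-0.4422, -0.6883, 0.5751, 1.2104], [0.8967, -0.3251, 0.3004, 0.2895], [-0.0199, 0.6485, 0.761, 1.0057], [0.0, 0.0, 0.0, 1.0]]}
top {'camera_matrix': [[382.1461, 0.0, 283.86], [0.0, 382.1461, 202.8898], [0.0, 0.0, 1.0]], 'extrinsics': [[0.0081, 0.9932, -0.1158, 0.4384], [-0.9998, 0.01, 0.0161, -0.0605], [0.0171, 0.1156, 0.9931, 0.9539], [0.0, 0.0, 0.0, 1.0]]}
{'camera_matrix': array([[373.05638764,   0.        , 283.3167133 ],
       [  0.        , 373.05638764, 204.35468454],
       [  0.        ,   0.        ,   1.        ]]), 'T_tool_cam': array([[ 1.45326451e-04,  9.51626721e-01,  3.07256511e-01,
         7.72369100e-02],
       [ 9.99999963e-01, -6.75079911e-05, -2.63896890e-04,
         1.07755906e-04],
       [-2.30389062e-04,  3.07256538e-01, -9.51626695e-01,
        -1.23593703e-01],
       [ 0.00000000e+00,  0.00000000e+00,  0.00000000e+00,
         1.00000000e+00]])}
```

View pics/top0.png

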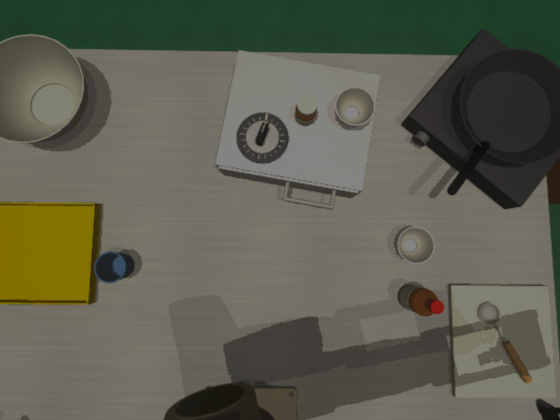

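View pics/scene0.png

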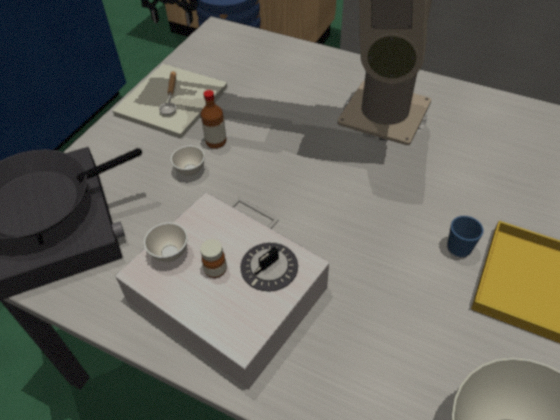

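Top view: the cabinet has corners near (237,52), (380,75), (360,190) and (218,165). The dial plate is at about (262,138) with its pointer near (267,117), and the handle bar at about (309,204). The spice jar is at (306,112), the rice bowl at (355,107), and the cup, pickle bowl and bottle stand clear.

```bash
cat > h.py <<'E'
import numpy as np,cv2
from bench import *
def cam(name,o=None):
    i=camera_info(name); K=np.array(i["camera_matrix"])
    if name=="wrist":
        from scipy.spatial.transform import Rotation as R
        T=np.eye(4);T[:3,:3]=R.from_quat(o["eef_rot"]).as_matrix();T[:3,3]=o["tcp_pos"]
        return K,T@i["T_tool_cam"]
    return K,np.array(i["extrinsics"])
def ray(K,E,uv,z):
    uv=np.atleast_2d(np.asarray(uv,float)); d=np.c_[(uv[:,0]-K[0,2])/K[0,0],-(uv[:,1]-K[1,2])/K[1,1],-np.ones(len(uv))]@E[:3,:3].T
    return E[:3,3]+d*((z-E[2,3])/d[:,2])[:,None]
def cloud(K,E,d):
    v,u=np.indices(d.shape); c=np.stack([(u-K[0,2])/K[0,0]*d,-(v-K[1,2])/K[1,1]*d,-d],-1)
    return c@E[:3,:3].T+E[:3,3]
E
python3 - <<'E'
from h import *
K,E=cam("top"); d=np.load("topd.npy"); P=cloud(K,E,d)
m=((abs(P[...,2]-.1)<.012)&(d>0)).astype(np.uint8)
m[:40]=0;m[:, :205]=0;m[:,395:]=0;m[215:]=0
m=cv2.morphologyEx(m,cv2.MORPH_OPEN,np.ones((5,5)))
c=max(cv2.findContours(m,0,2)[0],key=cv2.contourArea)
w=ray(K,E,c[:,0],.1)
r=cv2.minAreaRect((w[:,:2]*1000).astype(np.float32)); print(r,cv2.boxPoints(r))
im=cv2.imread("pics/top0.png"); 
g=cv2.cvtColor(im,cv2.COLOR_BGR2GRAY); k=((g<75)).astype(np.uint8); k[:100]=0;k[180:]=0;k[:,:222]=0;k[:,:][:,293:]=0
cc=max(cv2.findContours(k,0,2)[0],key=cv2.contourArea); w=ray(K,E,cc[:,0],.104)[:,:2]*1000
print("plate",cv2.minEnclosingCircle(w.astype(np.float32)),cv2.fitEllipse(w.astype(np.float32)))
for n,uv,z in(("handle",(309,204),.072),("jar",(306,110),.175),("bowl",(354,107),.15),("bottle",(424,302),.12),("pickle",(415,245),.05),("cup",(111,267),.075)): print(n,ray(K,E,uv,z)[0].round(3))
cv2.imwrite("pics/dial.png",cv2.resize(im[90:215,200:400],None,fx=4,fy=4,interpolation=cv2.INTER_CUBIC))
E
```

```text
((731.0897827148438, -105.66061401367188), (339.5288391113281, 287.9030456542969), 80.30316162109375) [[ 560.6007   -248.7531  ]
 [ 844.3904   -297.24603 ]
 [ 901.57886    37.43187 ]
 [ 617.7892     85.924805]]
plate ((687.3145751953125, -23.701387405395508), 59.10015869140625) ((686.3521118164062, -23.71665382385254), (99.8924789428711, 113.01588439941406), 173.6025848388672)
handle [ 0.539 -0.133  0.072]
jar [ 0.727 -0.118  0.175]
bowl [ 0.745 -0.225  0.15 ]
bottle [ 0.325 -0.376  0.12 ]
pickle [ 0.447 -0.386  0.05 ]
cup [0.391 0.314 0.075]
```

View pics/dial.png

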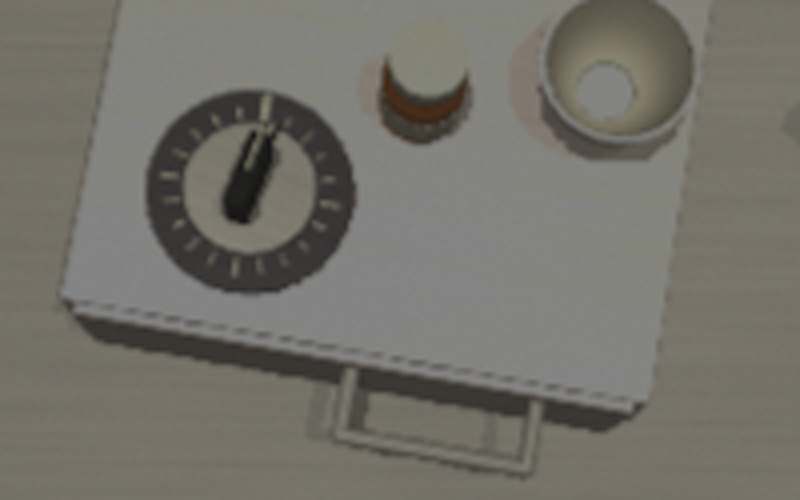

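The dial measures at (0.686, -0.023), with cabinet yaw about -9.7°. The pointer is about 15° right of zero, so θ0 is around 0.26. Next I move above the dial with tool x pointing opposite the pointer, which keeps joint 6 in range for the whole sequence.

{"api": "arm_command", "payload": {
  "increments": [0,0,10,5,5,3,-1,0,0,20,10,11,3,-1,0,0,30,14,16,3,-1,0,0,40,18,21,3,-1,0,0,50,22,26,3,-1,0,0,60,26,31,3,-1,0,0,70,30,36,3,-1,0,0,80,34,40,3,-1,0,0,90,38,44,3,-1,0,0,100,42,48,3,-1]
}}

```text
time_s: 1.35
tcp_pos: [0.5846, -0.1048, 0.28]
eef_rot: [0.519, 0.855, -0.0, -0.0]
wrist_force: [-0.0, -0.6, 0.1]
gripper_width: 0.995
```

{"api": "arm_command", "payload": {
  "increments": [0,0,10,3,3,0,0.2,0,0,20,6,5,0,0.2,0,0,30,8,6.5,0,0.2,0,0,38,8.9,7,0,0.2,0,0,38,8.9,7,0,0.2,0,0,38,8.9,7,0,0.2]
}}

```text
time_s: 2.1
tcp_pos: [0.6721, -0.0369, 0.2799]
eef_rot: [0.217, 0.976, -0.0, -0.0]
wrist_force: [-0.2, 0.4, -1.0]
gripper_width: 0.398
```

Run:
```python
from h import *
o=get_obs(); print(o["time_s"],o["tcp_pos"].round(4),o["eef_rot"].round(4),o["qpos"].round(2),o["gripper_width"],o["wrist_force"].round(2),o["moment"].round(3))
p,d=capture("wrist"); cv2.imwrite("pics/w1.png",p[:,:,::-1]); np.save("w1d.npy",d)
K,E=cam("wrist",o); np.savez("w1.npz",K=K,E=E)
```

```text
2.1 [ 0.6721 -0.0369  0.2799] [ 2.171e-01  9.762e-01 -1.000e-04 -4.000e-04] [-0.13  0.32  1.22 -0.    1.61 -1.26] 0.3984422220123416 [-0.24  0.44 -0.96] [-0.021  0.014  0.01 ]
```

View pics/w1.png

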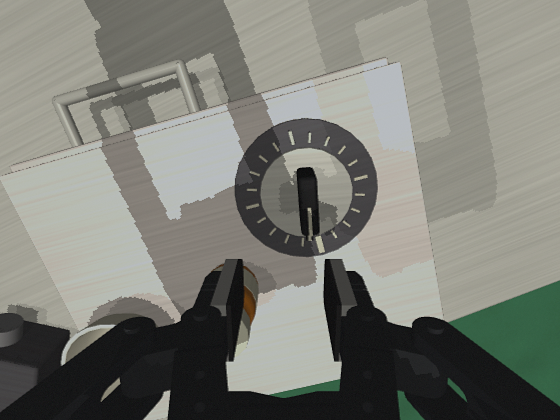

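The wrist view shows the plate at about (306,187), the long zero mark near (319,244), the pointer line from (310,208) to (310,238), and the handle bar from (57,101) to (182,66).

Run:
```python
from h import *
z=np.load("w1.npz");K,E=z["K"],z["E"]; im=cv2.imread("pics/w1.png"); g=cv2.cvtColor(im,cv2.COLOR_BGR2GRAY)
# plate: dark ring, clip to neighbourhood
P=cloud(K,E,np.load("w1d.npy"))
m=((g<95)).astype(np.uint8); m[:,:225]=0;m[:,390:]=0;m[:112]=0;m[258:]=0
m=cv2.morphologyEx(m,cv2.MORPH_OPEN,np.ones((3,3)))
c=max(cv2.findContours(m,0,2)[0],key=cv2.contourArea)
h=cv2.convexHull(c)[:,0]; w=ray(K,E,h,.104)[:,:2]*1000
C,r=cv2.minEnclosingCircle(w.astype(np.float32)); print("plate",C,r,cv2.fitEllipse(w.astype(np.float32)))
yaw=lambda v:np.degrees(np.arctan2(v[1],v[0]))
zm=ray(K,E,[(316,237),(321,253)],.104)[:,:2]*1000; print("zero yaw",yaw(zm.mean(0)-C), yaw(zm[1]-zm[0]))
b=((g>150)).astype(np.uint8)
# white line
b[:200]=0;b[242:]=0;b[:,:303]=0;b[:,316:]=0
ys,xs=np.nonzero(b); print(list(zip(xs,ys)))
q=P[206:240,310]; print(q.round(3)[::4])
hb=ray(K,E,[(57,101),(182,66)],.077)[:,:2]; print("bar",hb,hb.mean(0),yaw(hb[1]-hb[0]))
cv2.imwrite("pics/w1c.png",cv2.resize(im[110:265,230:385],None,fx=3.8,fy=3.8,interpolation=cv2.INTER_CUBIC))
```

```text
plate (684.108642578125, -23.5950927734375) 59.742095947265625 ((684.0321044921875, -23.67131805419922), (118.73502349853516, 119.14681243896484), 53.563655853271484)
zero yaw -10.82193038573847 -7.5287582896730445
[(np.int64(308), np.int64(208)), (np.int64(309), np.int64(208)), (np.int64(308), np.int64(209)), (np.int64(309), np.int64(209)), (np.int64(310), np.int64(209)), (np.int64(308), np.int64(210)), (np.int64(309), np.int64(210)), (np.int64(310), np.int64(210)), (np.int64(310), np.int64(211)), (np.int64(310), np.int64(212))]
[[ 0.684 -0.022  0.146]
 [ 0.687 -0.024  0.145]
 [ 0.689 -0.025  0.147]
 [ 0.692 -0.026  0.147]
 [ 0.695 -0.027  0.146]
 [ 0.698 -0.029  0.146]
 [ 0.701 -0.03   0.147]
 [ 0.704 -0.031  0.146]
 [ 0.717 -0.035  0.121]]
bar [[ 0.53057152 -0.18316546]
 [ 0.55116741 -0.07363997]] [ 0.54086946 -0.12840272] 79.35009941775428
```

View pics/w1c.png

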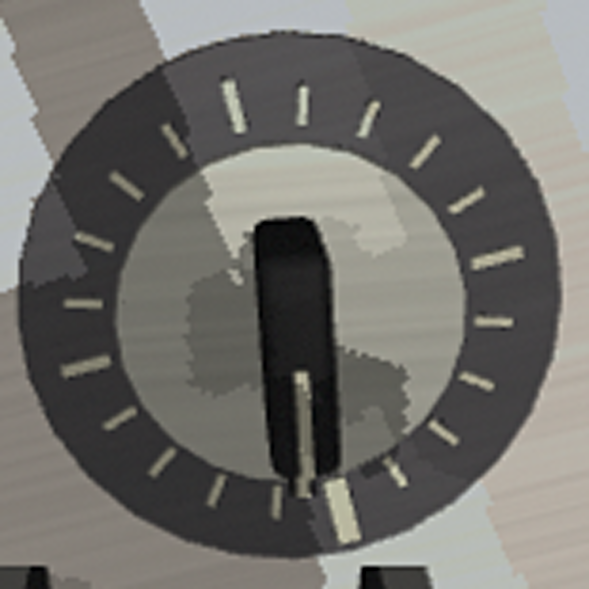

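Run:
```python
from h import *
z=np.load("w1.npz");K,E=z["K"],z["E"]
f=lambda *p:np.array(p)/3.8+[230,110]-.4
yaw=lambda v:np.degrees(np.arctan2(v[1],v[0]))
a=ray(K,E,f((233,105),(342,512)),.104);print("zero axis",yaw(a[1]-a[0]),a.mean(0))
a=ray(K,E,f((497,258),(86,365)),.104);print("5-15 axis",yaw(a[1]-a[0]),a.mean(0))
t=ray(K,E,f((302,375),(304,468)),.1465);print("line",yaw(t[1]-t[0]))
n=ray(K,E,f((305,491)),.121)[0];print("nose from centre",yaw(n[:2]-[.684,-.0236]))
b=ray(K,E,f((291,220),(302,375)),.146);print(b)
```

```text
zero axis -9.638026330520947 [ 0.68587082 -0.02386053  0.104     ]
5-15 axis -99.84129746444319 [ 0.68461732 -0.02353456  0.104     ]
line -22.69223939556842
nose from centre -19.532743040543586
[[ 0.65675182 -0.0132734   0.146     ]
 [ 0.68522803 -0.02364582  0.146     ]]
```

{"api": "arm_command", "payload": {
  "increments": [0,0,3.2,1.26,1.33,-3,0.2,0,0,3.2,1.26,1.33,-7,0.2,0,0,3.2,1.26,1.33,-10,0.2,0,0,3.2,1.26,1.33,-13,0.2,0,0,3.2,1.26,1.33,-14.6,0.2,0,0,3.2,1.26,1.33,-14.6,0.2,0,0,3.2,1.26,1.33,-14.6,0.4,0,0,3.2,1.26,1.33,-14.6,0.6],
  "squeeze": 40
}}

```text
time_s: 3.15
tcp_pos: [0.6862, -0.0234, 0.1363]
eef_rot: [0.188, 0.982, 0.0, 0.001]
wrist_force: [-0.7, 0.6, 0.6]
gripper_width: 0.203
```

{"api": "arm_command", "payload": {
  "increments": [0,0,0,0,0,0,0.75,0,0,0,0,0,0,1,0,0,0,0,0,0,1,0,0,0,0,0,0,1,0,0,0,0,0,0,1]
}}

```text
time_s: 3.78
tcp_pos: [0.6863, -0.0232, 0.1363]
eef_rot: [0.188, 0.982, 0.0, 0.002]
wrist_force: [-0.5, 1.6, 6.6]
gripper_width: 0.159
```

```bash
cat > s.py <<'E'
from h import *
o=get_obs(); q=o["eef_rot"]; y=np.degrees(2*np.arctan2(q[1],q[0]))
th=170.3-y; th=(th+180)%360-180
print("t %.2f"%o["time_s"],"tcp",o["tcp_pos"].round(4),"tilt",q[2:].round(4),"yaw %.2f dial %.2f"%(y,th),"F",o["wrist_force"].round(2),"M",o["moment"].round(3),"w %.3f"%o["gripper_width"],"q6 %.2f"%o["qpos"][5])
E
python3 s.py
```

```text
t 3.77 tcp [ 0.6863 -0.0232  0.1363] tilt [0.0002 0.0015] yaw 158.32 dial 11.98 F [-0.52  1.59  6.63] M [ 0.161  0.045 -0.061] w 0.159 q6 -1.30
```

{"api": "arm_command", "payload": {
  "increments": [0,0,-4,0,0,0,1,0,0,-8,0,0,0,1,0,0,-12,0,0,0,1,0,0,-16,0,0,0,1,0,0,-20,0,0,0,1,0,0,-23,0,0,0,1,0,0,-24,0,0,0,1,0,0,-24,0,0,0,1,0,0,-24,0,0,0,1]
}}

```text
time_s: 4.9
tcp_pos: [0.6862, -0.0233, 0.1363]
eef_rot: [0.388, 0.922, 0.0, 0.001]
wrist_force: [-0.7, 1.0, 5.8]
gripper_width: 0.157
```

```bash
python3 s.py
python3 - <<'E'
from h import *
o=get_obs(); p,d=capture("wrist"); cv2.imwrite("pics/w2.png",p[:,:,::-1])
K,E=cam("wrist",o); np.savez("w2.npz",K=K,E=E)
E
```

```text
t 4.90 tcp [ 0.6862 -0.0233  0.1363] tilt [0.0004 0.0014] yaw 134.32 dial 35.98 F [-0.71  1.02  5.85] M [ 0.113  0.199 -0.086] w 0.157 q6 -0.88
```

View pics/w2.png

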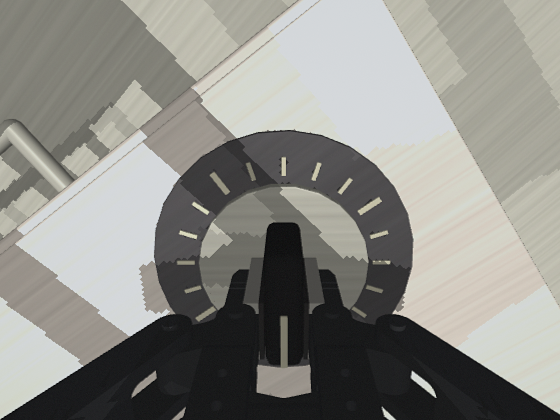

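The bar's back end lines up with the mark opposite mark 2, at pixel (283,165), so the dial is at mark 2. After a short dwell I go left to mark 18.

{"api": "arm_command", "payload": {
  "increments": [0,0,0,0,0,0,1,0,0,0,0,0,0,1,0,0,0,0,0,0,1,0,0,5,0,0,0,1,0,0,10,0,0,0,1,0,0,15,0,0,0,1,0,0,20,0,0,0,1,0,0,25,0,0,0,1,0,0,30,0,0,0,1,0,0,35,0,0,0,1]
}}

```text
time_s: 6.2
tcp_pos: [0.6863, -0.0231, 0.1363]
eef_rot: [0.092, 0.996, 0.0, 0.002]
wrist_force: [0.5, 1.9, 5.9]
gripper_width: 0.159
```

```bash
sed -i 's/"q6 %.2f"%o\["qpos"\]\[5\]/"q6 %.3f e %.3f"%(o["qpos"][5],o["joint_efforts"][5])/' s.py; python3 s.py
```

```text
t 6.20 tcp [ 0.6863 -0.0231  0.1363] tilt [0.0002 0.0015] yaw 169.49 dial 0.81 F [0.51 1.9  5.9 ] M [ 0.266  0.008 -0.11 ] w 0.159 q6 -1.496 e 1.381
```

{"api": "arm_command", "payload": {
  "increments": [0,0,5,0,0,0,1,0,0,10,0,0,0,1,0,0,15,0,0,0,1,0,0,20,0,0,0,1,0,0,25,0,0,0,1,0,0,30,0,0,0,1,0,0,34,0,0,0,1,0,0,36,0,0,0,1,0,0,37,0,0,0,1]
}}

```text
time_s: 7.32
tcp_pos: [0.6863, -0.0228, 0.1363]
eef_rot: [-0.228, 0.974, -0.0, 0.002]
wrist_force: [-0.4, 2.9, 6.6]
gripper_width: 0.156
```

{"api": "arm_command", "payload": {
  "increments": [0,0,0,0,0,0,1,0,0,0,0,0,0,1,0,0,0,0,0,0,1,0,0,0,0,0,0,1,0,0,0,0,0,0,1]
}}

```text
time_s: 7.95
tcp_pos: [0.6863, -0.0227, 0.1363]
eef_rot: [-0.228, 0.974, -0.0, 0.002]
wrist_force: [0.1, 3.3, 6.6]
gripper_width: 0.156
```

```bash
python3 s.py
```

```text
t 7.95 tcp [ 0.6863 -0.0227  0.1363] tilt [-0.0001  0.0015] yaw 206.35 dial -36.05 F [0.15 3.31 6.55] M [0.458 0.106 0.084] w 0.156 q6 -2.139 e 0.058
```

{"api": "arm_command", "payload": {
  "increments": [0,0,0,0,0,0,1,0,0,0,0,0,0,1,0,0,-4,0,0,0,1,0,0,-8,0,0,0,1,0,0,-13,0,0,0,1,0,0,-18,0,0,0,1,0,0,-23,0,0,0,1,0,0,-28,0,0,0,1,0,0,-33,0,0,0,1,0,0,-38,0,0,0,1]
}}

```text
time_s: 9.2
tcp_pos: [0.6863, -0.0231, 0.1363]
eef_rot: [0.103, 0.995, 0.0, 0.002]
wrist_force: [-0.2, 1.0, 5.7]
gripper_width: 0.16
```

{"api": "arm_command", "payload": {
  "increments": [0,0,-5,0,0,0,1,0,0,-10,0,0,0,1,0,0,-15,0,0,0,1,0,0,-20,0,0,0,1,0,0,-25,0,0,0,1,0,0,-30,0,0,0,1,0,0,-35,0,0,0,1,0,0,-40,0,0,0,1,0,0,-43,0,0,0,1,0,0,-45,0,0,0,1]
}}

```text
time_s: 10.45
tcp_pos: [0.6862, -0.0234, 0.1363]
eef_rot: [0.475, 0.88, 0.0, 0.001]
wrist_force: [-1.1, 0.1, 8.1]
gripper_width: 0.157
```

```bash
python3 s.py
```

```text
t 10.45 tcp [ 0.6862 -0.0234  0.1363] tilt [0.0005 0.0013] yaw 123.25 dial 47.05 F [-1.08  0.08  8.08] M [0.051 0.186 0.064] w 0.157 q6 -0.689 e -0.353
```

{"api": "arm_command", "payload": {
  "increments": [0,0,-0.5,0,0,0,1,0,0,-1,0,0,0,1,0,0,-1.5,0,0,0,1,0,0,-2,0,0,0,1]
}}

```text
time_s: 10.95
tcp_pos: [0.6861, -0.0234, 0.1363]
eef_rot: [0.49, 0.872, 0.0, 0.001]
wrist_force: [-0.9, 0.9, 7.1]
gripper_width: 0.155
```

```bash
python3 s.py
```

```text
t 10.95 tcp [ 0.6861 -0.0234  0.1363] tilt [0.0005 0.0012] yaw 121.31 dial 48.99 F [-0.92  0.85  7.12] M [0.043 0.219 0.071] w 0.155 q6 -0.655 e -0.084
```

{"api": "arm_command", "payload": {
  "increments": [0,0,-0.5,0,0,0,1,0,0,-1,0,0,0,1,0,0,-1.5,0,0,0,1,0,0,-2,0,0,0,1]
}}

```text
time_s: 11.45
tcp_pos: [0.6861, -0.0233, 0.1363]
eef_rot: [0.505, 0.863, 0.0, 0.001]
wrist_force: [-1.1, 0.7, 6.9]
gripper_width: 0.158
```

```bash
python3 s.py
```

```text
t 11.45 tcp [ 0.6861 -0.0233  0.1363] tilt [0.0005 0.0012] yaw 119.31 dial 50.99 F [-1.11  0.74  6.95] M [0.009 0.279 0.106] w 0.158 q6 -0.620 e -0.084
```

{"api": "arm_command", "payload": {
  "increments": [0,0,-0.5,0,0,0,1,0,0,-1,0,0,0,1,0,0,-1.5,0,0,0,1,0,0,-2,0,0,0,1]
}}

```text
time_s: 11.95
tcp_pos: [0.6861, -0.0234, 0.1363]
eef_rot: [0.52, 0.854, 0.0, 0.001]
wrist_force: [-1.3, -0.5, 7.7]
gripper_width: 0.16
```

```bash
python3 s.py
```

```text
t 11.95 tcp [ 0.6861 -0.0234  0.1363] tilt [0.0005 0.0012] yaw 117.31 dial 52.99 F [-1.27 -0.53  7.66] M [0.049 0.298 0.046] w 0.160 q6 -0.585 e -0.084
```

{"api": "arm_command", "payload": {
  "increments": [0,0,-0.5,0,0,0,1,0,0,-1,0,0,0,1,0,0,-1.5,0,0,0,1]
}}

```text
time_s: 12.32
tcp_pos: [0.6861, -0.0234, 0.1363]
eef_rot: [0.531, 0.847, 0.0, 0.001]
wrist_force: [-1.1, 0.7, 7.6]
gripper_width: 0.158
```

```bash
python3 s.py
```

```text
t 12.32 tcp [ 0.6861 -0.0234  0.1363] tilt [0.0005 0.0012] yaw 115.81 dial 54.49 F [-1.11  0.73  7.57] M [0.002 0.348 0.072] w 0.158 q6 -0.559 e -0.084
```

Joint-6 effort is a clean signal, steady at -0.084. I keep feeling for the stop.

{"api": "arm_command", "payload": {
  "increments": [0,0,-0.5,0,0,0,1,0,0,-1,0,0,0,1,0,0,-1.5,0,0,0,1,0,0,-2,0,0,0,1]
}}

```text
time_s: 12.82
tcp_pos: [0.6861, -0.0234, 0.1363]
eef_rot: [0.546, 0.838, 0.001, 0.001]
wrist_force: [-1.1, 0.9, 6.3]
gripper_width: 0.161
```

```bash
python3 s.py
```

```text
t 12.82 tcp [ 0.6861 -0.0234  0.1363] tilt [0.0005 0.0012] yaw 113.81 dial 56.49 F [-1.12  0.87  6.33] M [0.059 0.273 0.058] w 0.161 q6 -0.524 e -0.084
```

{"api": "arm_command", "payload": {
  "increments": [0,0,-0.5,0,0,0,1,0,0,-1,0,0,0,1,0,0,-1.5,0,0,0,1]
}}

```text
time_s: 13.2
tcp_pos: [0.6861, -0.0234, 0.1363]
eef_rot: [0.557, 0.831, 0.001, 0.001]
wrist_force: [-1.8, 0.8, 6.5]
gripper_width: 0.16
```

```bash
python3 s.py
```

```text
t 13.20 tcp [ 0.6861 -0.0234  0.1363] tilt [0.0005 0.0011] yaw 112.31 dial 57.99 F [-1.82  0.79  6.49] M [-0.008  0.283  0.084] w 0.160 q6 -0.498 e -0.084
```

{"api": "arm_command", "payload": {
  "increments": [0,0,-0.5,0,0,0,1,0,0,-1,0,0,0,1,0,0,-1.5,0,0,0,1,0,0,-2,0,0,0,1]
}}

```text
time_s: 13.7
tcp_pos: [0.6861, -0.0234, 0.1363]
eef_rot: [0.571, 0.821, 0.001, 0.001]
wrist_force: [-2.3, -0.1, 7.4]
gripper_width: 0.159
```

```bash
python3 s.py
```

```text
t 13.70 tcp [ 0.6861 -0.0234  0.1363] tilt [0.0005 0.0011] yaw 110.31 dial 59.99 F [-2.28 -0.11  7.44] M [0.019 0.323 0.018] w 0.159 q6 -0.463 e -0.083
```

{"api": "arm_command", "payload": {
  "increments": [0,0,-0.5,0,0,0,1,0,0,-1,0,0,0,1,0,0,-1.5,0,0,0,1,0,0,-2,0,0,0,1]
}}

```text
time_s: 14.2
tcp_pos: [0.686, -0.0233, 0.1363]
eef_rot: [0.586, 0.811, 0.001, 0.001]
wrist_force: [-1.0, -0.4, 7.9]
gripper_width: 0.156
```

```bash
python3 s.py
```

```text
t 14.20 tcp [ 0.686  -0.0233  0.1363] tilt [0.0005 0.0011] yaw 108.31 dial 61.99 F [-1.05 -0.41  7.91] M [0.013 0.347 0.124] w 0.156 q6 -0.428 e -0.083
```

{"api": "arm_command", "payload": {
  "increments": [0,0,-0.5,0,0,0,1,0,0,-1,0,0,0,1,0,0,-1.5,0,0,0,1,0,0,-2,0,0,0,1]
}}

```text
time_s: 14.7
tcp_pos: [0.686, -0.0234, 0.1363]
eef_rot: [0.6, 0.8, 0.001, 0.001]
wrist_force: [-2.3, 0.3, 7.4]
gripper_width: 0.156
```

```bash
python3 s.py
```

```text
t 14.70 tcp [ 0.686  -0.0234  0.1363] tilt [0.0005 0.0011] yaw 106.31 dial 63.99 F [-2.32  0.3   7.36] M [0.028 0.371 0.039] w 0.156 q6 -0.393 e -0.083
```

{"api": "arm_command", "payload": {
  "increments": [0,0,-0.5,0,0,0,1,0,0,-1,0,0,0,1,0,0,-1.5,0,0,0,1,0,0,-2,0,0,0,1]
}}

```text
time_s: 15.2
tcp_pos: [0.686, -0.0234, 0.1363]
eef_rot: [0.614, 0.79, 0.001, 0.001]
wrist_force: [-1.7, 0.5, 8.3]
gripper_width: 0.159
```

```bash
python3 s.py
```

```text
t 15.20 tcp [ 0.686  -0.0234  0.1363] tilt [0.0006 0.0011] yaw 104.31 dial 65.99 F [-1.72  0.46  8.34] M [0.021 0.389 0.086] w 0.159 q6 -0.358 e -0.083
```

{"api": "arm_command", "payload": {
  "increments": [0,0,-0.5,0,0,0,1,0,0,-1,0,0,0,1,0,0,-1.5,0,0,0,1,0,0,-2,0,0,0,1]
}}

```text
time_s: 15.7
tcp_pos: [0.686, -0.0234, 0.1363]
eef_rot: [0.627, 0.779, 0.001, 0.001]
wrist_force: [-1.1, 0.6, 7.2]
gripper_width: 0.158
```

```bash
python3 s.py
```

```text
t 15.70 tcp [ 0.686  -0.0234  0.1363] tilt [0.0006 0.001 ] yaw 102.31 dial 67.99 F [-1.05  0.6   7.19] M [0.024 0.351 0.011] w 0.158 q6 -0.323 e -0.083
```

{"api": "arm_command", "payload": {
  "increments": [0,0,-0.5,0,0,0,1,0,0,-1,0,0,0,1,0,0,-1.5,0,0,0,1,0,0,-2,0,0,0,1]
}}

```text
time_s: 16.2
tcp_pos: [0.686, -0.0234, 0.1363]
eef_rot: [0.641, 0.768, 0.001, 0.001]
wrist_force: [-1.7, -0.2, 6.8]
gripper_width: 0.161
```

```bash
python3 s.py
```

```text
t 16.20 tcp [ 0.686  -0.0234  0.1363] tilt [0.0006 0.001 ] yaw 100.31 dial 69.99 F [-1.72 -0.17  6.75] M [-0.039  0.385  0.096] w 0.161 q6 -0.289 e -0.083
```

{"api": "arm_command", "payload": {
  "increments": [0,0,-0.5,0,0,0,1,0,0,-1,0,0,0,1,0,0,-1.5,0,0,0,1,0,0,-2,0,0,0,1]
}}

```text
time_s: 16.7
tcp_pos: [0.686, -0.0234, 0.1363]
eef_rot: [0.654, 0.756, 0.001, 0.001]
wrist_force: [-2.3, 0.5, 8.7]
gripper_width: 0.152
```

```bash
python3 s.py
```

```text
t 16.70 tcp [ 0.686  -0.0234  0.1363] tilt [0.0006 0.001 ] yaw 98.31 dial 71.99 F [-2.27  0.5   8.66] M [0.029 0.398 0.067] w 0.152 q6 -0.254 e -0.083
```

{"api": "arm_command", "payload": {
  "increments": [0,0,-0.5,0,0,0,1,0,0,-1,0,0,0,1,0,0,-1.5,0,0,0,1,0,0,-2,0,0,0,1]
}}

```text
time_s: 17.2
tcp_pos: [0.686, -0.0234, 0.1363]
eef_rot: [0.667, 0.745, 0.001, 0.001]
wrist_force: [-2.8, -0.3, 7.7]
gripper_width: 0.157
```

```bash
python3 s.py
```

```text
t 17.20 tcp [ 0.686  -0.0234  0.1363] tilt [0.0006 0.001 ] yaw 96.31 dial 73.99 F [-2.81 -0.32  7.67] M [-0.005  0.429  0.003] w 0.157 q6 -0.219 e -0.083
```

{"api": "arm_command", "payload": {
  "increments": [0,0,-0.5,0,0,0,1,0,0,-1,0,0,0,1,0,0,-1.5,0,0,0,1,0,0,-2,0,0,0,1]
}}

```text
time_s: 17.7
tcp_pos: [0.6859, -0.0234, 0.1363]
eef_rot: [0.68, 0.733, 0.001, 0.001]
wrist_force: [-2.0, 0.6, 7.6]
gripper_width: 0.156
```

```bash
python3 s.py
```

```text
t 17.70 tcp [ 0.6859 -0.0234  0.1363] tilt [0.0006 0.001 ] yaw 94.31 dial 75.99 F [-2.02  0.57  7.62] M [-0.035  0.447  0.082] w 0.156 q6 -0.184 e -0.083
```

{"api": "arm_command", "payload": {
  "increments": [0,0,-0.5,0,0,0,1,0,0,-1,0,0,0,1,0,0,-1.5,0,0,0,1,0,0,-2,0,0,0,1]
}}

```text
time_s: 18.2
tcp_pos: [0.6859, -0.0234, 0.1363]
eef_rot: [0.693, 0.721, 0.001, 0.001]
wrist_force: [-2.3, 0.9, 7.3]
gripper_width: 0.158
```

```bash
python3 s.py
```

```text
t 18.20 tcp [ 0.6859 -0.0234  0.1363] tilt [0.0006 0.0009] yaw 92.31 dial 77.99 F [-2.3   0.86  7.32] M [0.06  0.408 0.074] w 0.158 q6 -0.149 e -0.083
```

{"api": "arm_command", "payload": {
  "increments": [0,0,-0.5,0,0,0,1,0,0,-1,0,0,0,1,0,0,-1.5,0,0,0,1,0,0,-2,0,0,0,1]
}}

```text
time_s: 18.7
tcp_pos: [0.6859, -0.0234, 0.1363]
eef_rot: [0.705, 0.709, 0.001, 0.001]
wrist_force: [-2.9, 0.5, 7.5]
gripper_width: 0.157
```

```bash
python3 s.py
```

```text
t 18.70 tcp [ 0.6859 -0.0234  0.1363] tilt [0.0006 0.0009] yaw 90.31 dial 79.99 F [-2.95  0.47  7.51] M [-0.019  0.518  0.066] w 0.157 q6 -0.114 e -0.083
```

{"api": "arm_command", "payload": {
  "increments": [0,0,-0.5,0,0,0,1,0,0,-1,0,0,0,1,0,0,-1.5,0,0,0,1,0,0,-2,0,0,0,1]
}}

```text
time_s: 19.2
tcp_pos: [0.6859, -0.0234, 0.1362]
eef_rot: [0.717, 0.697, 0.001, 0.001]
wrist_force: [-2.8, -0.2, 8.3]
gripper_width: 0.155
```

```bash
python3 s.py
```

```text
t 19.20 tcp [ 0.6859 -0.0234  0.1362] tilt [0.0006 0.0009] yaw 88.31 dial 81.99 F [-2.77 -0.25  8.34] M [0.054 0.434 0.077] w 0.155 q6 -0.079 e -0.083
```

{"api": "arm_command", "payload": {
  "increments": [0,0,-0.5,0,0,0,1,0,0,-1,0,0,0,1,0,0,-1.5,0,0,0,1,0,0,-2,0,0,0,1]
}}

```text
time_s: 19.7
tcp_pos: [0.6859, -0.0234, 0.1363]
eef_rot: [0.729, 0.684, 0.001, 0.001]
wrist_force: [-1.9, 0.2, 7.8]
gripper_width: 0.157
```

```bash
python3 s.py
```

```text
t 19.70 tcp [ 0.6859 -0.0234  0.1363] tilt [0.0006 0.0009] yaw 86.32 dial 83.98 F [-1.93  0.17  7.83] M [-0.013  0.481  0.133] w 0.157 q6 -0.044 e -0.063
```

{"api": "arm_command", "payload": {
  "increments": [0,0,-0.5,0,0,0,1,0,0,-1,0,0,0,1,0,0,-1.5,0,0,0,1,0,0,-2,0,0,0,1]
}}

```text
time_s: 20.2
tcp_pos: [0.6859, -0.0234, 0.1363]
eef_rot: [0.741, 0.671, 0.001, 0.001]
wrist_force: [-2.7, 0.9, 8.3]
gripper_width: 0.156
```

```bash
python3 s.py
```

```text
t 20.20 tcp [ 0.6859 -0.0234  0.1363] tilt [0.0006 0.0009] yaw 84.32 dial 85.98 F [-2.72  0.92  8.32] M [0.016 0.558 0.148] w 0.156 q6 -0.009 e 0.034
```

Effort is rising, from -0.083 to -0.063 to +0.034, so the stop was touched near 84°. I continue in small steps.

{"api": "arm_command", "payload": {
  "increments": [0,0,-0.5,0,0,0,1,0,0,-1,0,0,0,1]
}}

```text
time_s: 20.45
tcp_pos: [0.6859, -0.0234, 0.1363]
eef_rot: [0.747, 0.665, 0.001, 0.001]
wrist_force: [-2.5, -0.1, 7.8]
gripper_width: 0.158
```

```bash
python3 s.py
```

```text
t 20.45 tcp [ 0.6859 -0.0234  0.1363] tilt [0.0006 0.0008] yaw 83.32 dial 86.98 F [-2.53 -0.11  7.78] M [0.007 0.54  0.239] w 0.158 q6 0.008 e 0.089
```

{"api": "arm_command", "payload": {
  "increments": [0,0,-0.5,0,0,0,1]
}}

```text
time_s: 20.58
tcp_pos: [0.6859, -0.0234, 0.1363]
eef_rot: [0.75, 0.661, 0.001, 0.001]
wrist_force: [-2.4, 0.5, 8.0]
gripper_width: 0.157
```

```bash
python3 s.py
```

```text
t 20.57 tcp [ 0.6859 -0.0234  0.1363] tilt [0.0006 0.0008] yaw 82.82 dial 87.48 F [-2.41  0.54  8.01] M [0.057 0.5   0.249] w 0.157 q6 0.017 e 0.117
```

{"api": "arm_command", "payload": {
  "increments": [0,0,-0.4,0,0,0,1,0,0,-0.9,0,0,0,1,0,0,-0.9,0,0,0,1,0,0,-0.9,0,0,0,1]
}}

```text
time_s: 21.08
tcp_pos: [0.6859, -0.0234, 0.1363]
eef_rot: [0.755, 0.656, 0.001, 0.001]
wrist_force: [-2.2, -0.1, 7.6]
gripper_width: 0.155
```

```bash
python3 s.py
```

```text
t 21.07 tcp [ 0.6859 -0.0234  0.1363] tilt [0.0006 0.0008] yaw 81.94 dial 88.36 F [-2.15 -0.12  7.57] M [0.049 0.51  0.258] w 0.155 q6 0.032 e 0.253
```

{"api": "arm_command", "payload": {
  "increments": [0,0,0,0,0,0,1,0,0,0,0,0,0,1,0,0,0,0,0,0,1,0,0,0,0,0,0,1]
}}

```text
time_s: 21.58
tcp_pos: [0.6859, -0.0234, 0.1363]
eef_rot: [0.755, 0.656, 0.001, 0.001]
wrist_force: [-1.5, 0.8, 7.8]
gripper_width: 0.154
```

```bash
python3 s.py
```

```text
t 21.57 tcp [ 0.6859 -0.0234  0.1363] tilt [0.0006 0.0008] yaw 81.94 dial 88.36 F [-1.52  0.82  7.82] M [0.045 0.542 0.287] w 0.154 q6 0.032 e 0.252
```

Static torque is about 0.27 N·m total, so roughly 0.2–0.25 over friction, and it has been held for about 0.9 s. Now I let go and rise.

{"api": "arm_command", "payload": {
  "increments": [0,0,0,0,0,0,0.7,0,0,0,0,0,0,0.4,0,0,0,0,0,0,0.2,0,0,0,0,0,0,0.2,0,0,0,0,0,2,0.2,0,0,0,0,0,6,0.2,0,0,0,0,0,10,0.2,0,0,0,0,0,12,0.2,0,0,0,0,0,12,0.2]
}}

```text
time_s: 22.7
tcp_pos: [0.6863, -0.0234, 0.257]
eef_rot: [0.755, 0.656, 0.001, 0.002]
wrist_force: [-0.3, -0.2, -0.3]
gripper_width: 0.398
```

```bash
python3 s.py
python3 - <<'E'
from h import *
p,d=capture("wrist"); cv2.imwrite("pics/w3.png",p[:,:,::-1])
E
```

```text
t 22.70 tcp [ 0.6863 -0.0234  0.257 ] tilt [0.0015 0.0016] yaw 81.92 dial 88.38 F [-0.33 -0.16 -0.31] M [ 0.038  0.028 -0.005] w 0.398 q6 0.032 e 0.000
```

View pics/w3.png

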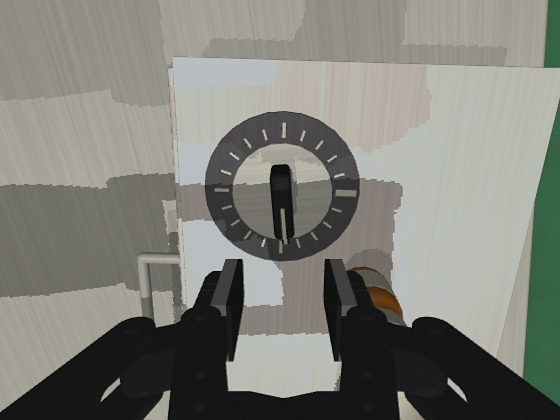

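The dial stayed near mark 5, about 1.5 rad, after release. Handle next.

{"api": "arm_command", "payload": {
  "increments": [0,0,-1.6,-5,-3.6,0,0.35,0,0,-1.6,-10,-7.2,0,0.35,0,0,-1.6,-14.6,-10.5,0,0.35,0,0,-1.6,-14.6,-10.5,-4,0.35,0,0,-1.6,-14.6,-10.5,-8,0.35,0,0,-1.6,-14.6,-10.5,-8,0.35]
}}

```text
time_s: 23.5
tcp_pos: [0.5352, -0.1271, 0.1684]
eef_rot: [0.764, 0.645, -0.003, -0.005]
wrist_force: [-1.1, -0.1, 0.6]
gripper_width: 0.325
```

```bash
python3 s.py
python3 - <<'E'
from h import *
o=get_obs();p,d=capture("wrist"); cv2.imwrite("pics/w4.png",p[:,:,::-1])
E
```

```text
t 23.50 tcp [ 0.5352 -0.1271  0.1684] tilt [-0.0028 -0.0047] yaw 80.30 dial 90.00 F [-1.08 -0.14  0.57] M [-0.05  -0.011  0.021] w 0.325 q6 -0.157 e -0.001
```

View pics/w4.png

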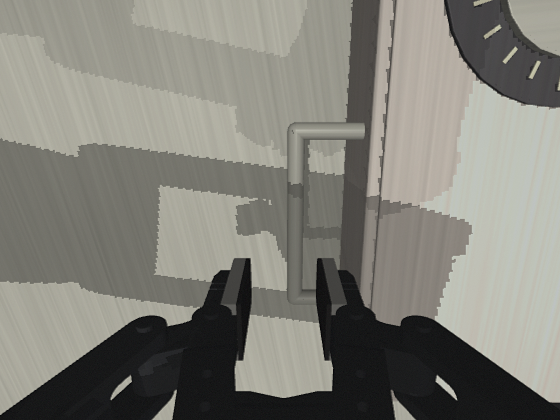

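The bar sits about 7 mm toward the cabinet from the jaw centre (column 296 against 283), partly because the arm had not settled. I let it settle, correct, then descend.

{"api": "arm_command", "payload": {
  "increments": [0,0,0,0,0,0,0.35,0,0,0,0,0,0,0.35]
}}

```text
time_s: 23.8
tcp_pos: [0.5403, -0.1285, 0.1762]
eef_rot: [0.764, 0.645, 0.001, 0.001]
wrist_force: [1.0, 0.0, -0.5]
gripper_width: 0.324
```

```bash
python3 s.py
python3 - <<'E'
from h import *
o=get_obs();K,E=cam("wrist",o);p,d=capture("wrist"); P=cloud(K,E,d)
g=cv2.cvtColor(p,cv2.COLOR_RGB2GRAY)
T=o["tcp_pos"]; a=np.radians(-9.7); ux=np.array([np.cos(a),np.sin(a)])
for r in(160,180,200,220,240):
    row=P[r,270:335]; m=(abs(row[:,2]-.074)<.012); q=row[m]
    if len(q): print(r,q.mean(0).round(4),"offset along cab x %.4f"%((q[:,:2].mean(0)-T[:2])@ux), len(q))
E
```

```text
t 23.80 tcp [ 0.5403 -0.1285  0.1762] tilt [0.0007 0.0012] yaw 80.34 dial 89.96 F [ 1.04  0.02 -0.46] M [ 0.006 -0.016  0.038] w 0.324 q6 -0.157 e 0.000
160 [ 0.5458 -0.095   0.0763] offset along cab x -0.0002 16
180 [ 0.5437 -0.1074  0.0759] offset along cab x -0.0002 16
200 [ 0.5416 -0.1202  0.0759] offset along cab x -0.0002 16
220 [ 0.539  -0.1333  0.0759] offset along cab x -0.0005 15
240 [ 0.5367 -0.147   0.0759] offset along cab x -0.0005 15
```

Settled, and aligned within 0.5 mm. Now I descend and grip.

{"api": "arm_command", "payload": {
  "increments": [0,0,0,0,0,-4,0.35,0,0,0,0,0,-8,0.35,0,0,0,0,0,-10.3,0.35,0,0,0,0,0,-10.3,0.35,0,0,0,0,0,-10.3,0.7,0,0,0,0,0,-10.3,1,0,0,0,0,0,-10.3,1,0,0,0,0,0,-10.3,1]
}}

```text
time_s: 24.85
tcp_pos: [0.5406, -0.1287, 0.0733]
eef_rot: [0.764, 0.645, 0.001, 0.001]
wrist_force: [0.0, 1.5, 6.4]
gripper_width: 0.096
```

```bash
python3 s.py
```

```text
t 24.85 tcp [ 0.5406 -0.1287  0.0733] tilt [0.0009 0.0014] yaw 80.32 dial 89.98 F [0.03 1.48 6.38] M [0.127 0.029 0.067] w 0.096 q6 -0.157 e 0.007
```

{"api": "arm_command", "payload": {
  "increments": [0,0,0,-0.5,0.09,0,1,0,0,0,-1,0.17,0,1,0,0,0,-1.5,0.26,0,1]
}}

```text
time_s: 25.22
tcp_pos: [0.5258, -0.1262, 0.0733]
eef_rot: [0.764, 0.645, 0.001, 0.002]
wrist_force: [2.0, 0.0, 6.6]
gripper_width: 0.1
```

```bash
python3 s.py
```

```text
t 25.23 tcp [ 0.5258 -0.1262  0.0733] tilt [0.0012 0.0018] yaw 80.32 dial 89.98 F [1.95 0.01 6.6 ] M [-0.066 -0.331 -0.001] w 0.100 q6 -0.162 e 0.026
```

The drawer slides at about 2 N, so it is unlocked. I pull it on to about 11.5 cm.

{"api": "arm_command", "payload": {
  "increments": [0,0,0,-1,0.17,0,1,0,0,0,-2.2,0.38,0,1,0,0,0,-3.6,0.62,0,1,0,0,0,-5,0.86,0,1,0,0,0,-6.4,1.09,0,1,0,0,0,-7.8,1.33,0,1,0,0,0,-9,1.54,0,1,0,0,0,-9.7,1.66,0,1,0,0,0,-10,1.71,0,1,0,0,0,-10,1.71,0,1]
}}

```text
time_s: 26.48
tcp_pos: [0.4253, -0.1091, 0.0732]
eef_rot: [0.764, 0.645, 0.001, 0.002]
wrist_force: [-1.3, 0.6, 12.0]
gripper_width: 0.094
```

```bash
python3 s.py
```

```text
t 26.48 tcp [ 0.4253 -0.1091  0.0732] tilt [0.0008 0.0015] yaw 80.32 dial 89.98 F [-1.35  0.62 11.97] M [0.153 0.201 0.019] w 0.094 q6 -0.199 e -0.007
```

{"api": "arm_command", "payload": {
  "increments": [0,0,0,0,0,0,1,0,0,0,0,0,0,0.7,0,0,0,0,0,0,0.35,0,0,0,0,0,0,0.35,0,0,0,0,0,0,0.35,0,0,0,0,0,3,0.35,0,0,0,0,0,8,0.35,0,0,0,0,0,13,0.35,0,0,0,-4,0,16,0.35,0,0,0,-4,0,16,0.35]
}}

```text
time_s: 27.72
tcp_pos: [0.3846, -0.1093, 0.2347]
eef_rot: [0.764, 0.645, 0.001, 0.003]
wrist_force: [0.5, 0.1, 0.1]
gripper_width: 0.327
```

```bash
python3 s.py;  python3 - <<'E'
from h import *
for n in("top","scene"):
    p,d=capture(n); cv2.imwrite(f"pics/{n}1.png",p[:,:,::-1])
E
```

```text
t 27.73 tcp [ 0.3846 -0.1093  0.2347] tilt [0.0013 0.0029] yaw 80.29 dial 90.01 F [0.51 0.07 0.11] M [-0.029 -0.003 -0.066] w 0.327 q6 -0.236 e -0.307
```

View pics/top1.png

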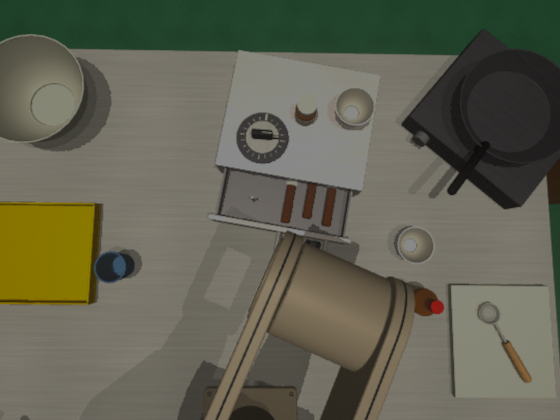

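View pics/scene1.png

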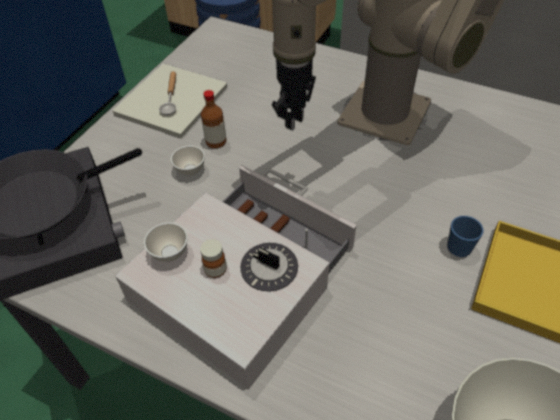

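The drawer is about 11.7 cm out, the dial is still at its stop, and the jar, bowls, cup and bottle look unmoved. The gripper is clear of everything.

```bash
python3 -c "
from bench import *
print(hand_in())"
```

```text
the job is handed in; nothing more can be done
None
```

The drawer is unlocked and open by about 11.7 cm, going by how far the gripper travelled. The job was handed in at about 28 s of the 72 s allowed.

- **Mark 2:** I turned the dial right to +36° and stopped there about 0.7 s; the wrist picture showed the bar lined up with the mark.
- **Mark 18:** I then turned it left past zero to -36° and stopped about 1 s. This was judged by the gripper's angle only, with no picture.
- **Hidden stop:** I turned it right again, 0.5° at a time from about 47°. First touch came at about 84°. I held it at about 88°, loaded roughly 0.2 to 0.25 N·m over friction, for about 0.9 s.
- **Letting go:** The dial sprang back only slightly and was still near mark 5 in the last pictures.
- **Drawer:** It slid freely at about 2 N when pulled by the bar. I released the bar and moved the gripper up and back.

In the last pictures the jar, bowls, cup and bottle look unmoved, and the force reading is about zero, so the robot is touching nothing.

Two readings disagreed slightly. At the stop, the torque rose about 3 N m per rad of gripper turn, against the 5 stated, probably because the grip gives a little. The wrist moment reading was noisy (about ±0.04 N·m), so I went mainly by the joint 6 effort.

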